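Take a surface-temperature reading on the griddle's marked spot

ROBOT

A 6-joint arm with a two-finger parallel gripper is mounted at the origin on the work surface. World frame = base frame: x ahead of the robot, y to its left, z up, the work surface at z = 0. Lengths are in m, angles in rad, forces in N, time in s.
With the tool pointing down it reaches from about 0.325 to 0.775 m from the base axis. Payload 9.3 kg.
Tool frame: the origin (TCP) lies at the very end of the fingers, on their centre line; the grasp point (between the pads) lies 19 mm behind it; z points along the fingers, y is the direction in which the jaws open and shut (so a half turn about z gives the same grasp; the last joint's range is limited). The gripper opens to 85 mm and grips with 20 to 120 N. Pads are 22 mm wide; open, the fingers measure 114 mm over their backs; the gripper's body (76 mm by 85 mm) begins 54 mm behind the grasp point. The pads swing forward as they close: fully open they stand 13 mm farther back than shut.
Start: joints at [1.122, 0.259, 0.021, 1.334, 0, 1.418], TCP at [0.16, 0.526, 0.231] pointing down, gripper open.
Joint ranges: [-3.04, 3.04], [-0.91, 1.82], [-1.04, 1.36], [-1.92, 1.95], [-1.52, 1.45], [-3.14, 3.14]. Speed limits (rad/s): [2.22, 2.22, 2.79, 3.14, 3.14, 3.14].

INTERFACE

Orientations are given as a unit quaternion [w, x, y, z].
In Python, from rig import status, eyes, arm, recognise, outline_of, pinpoint gives the robot as it stands. The module is installed in compiled form; this text tells all that it offers.
- The arm moves only by the shell command python3 -m handwheel 'ROWS' [FORCE]. ROWS is JSON, one flat list of numbers, 5 for each row, row after row: the shift along the tool's x, y, z in mm, then the turn about the tool's z in degrees, then the opening, from -1 (shut) to 1 (fully open), so that 0 is half open. In form: [x, y, z, twist, jaw, x, y, z, twist, jaw, ...]. A call has 1 to 10 rows; each row is the pose to reach, as a shift and turn from the pose commanded when the call began, along the tool's axes at that moment; what a row does not reach only later rows make up. A row lasts 1/8 s, in which the tool goes at most 62.5 mm and 10.7 degrees, less where a joint would pass 70% of its speed; a pose out of reach is approached as far as the arm can. A call with a gripper value outside its range is refused whole. The fingers move at their own pace and stop on an object; FORCE is the grip in N (left out, the last holds). Time passes only in rows, so rows that repeat a pose let the fingers close. It gives the time, the measured TCP pose, the force and the opening at its end, in the units of the state.
- status.get_obs(): the state, without advancing time (a new reading comes with each control period).
- eyes.read_camera(name): name is "side" or "top" or "wrist"; returns a dict with "color" (420x560x3 uint8, red, green, blue), "vfov" (degrees; the focal length in pixels is half the picture's height over the tangent of half this angle, whatever the lens; pixels are square), "cx", "cy" (the principal point, pixels), "dist" ([k1, k2, p1, p2, k3] as OpenCV has them; the pictures are not rectified), "xyz" and "rotation" of the camera in the world; the wrist camera has in their place "tool_from_camera" (4x4, takes a point from camera to tool coordinates, whose origin is the TCP and whose axes are the flange's). Camera axes: x right, y down, z forward; pixel columns grow to the right and rows downward; lengths in m; the calibration is good to about 2 mm. A picture is of the moment at which its call begins: read the wrist's pose just before it. There is no depth.
- arm.finish_job(): hands the job in, once; it reports no verdict.
Trained networks look in a picture, given as the dict that the camera call returned (one of the last four; its "shot" number tells which), for a name from the list of things; names that differ only in an ending like _2 or _b are one class to them, and where a whole thing is asked for, a point or a joint stands for the part that bears it (a point fixed in the world has none). Each returns a list of dicts, best first, with "conf" (0 to 1); they miss things now and then, are a little off and sometimes report something else, mostly with a low value. They report only what shows in the picture. A call takes as long as a camera call. They do not tell look-alikes from the thing itself.
- recognise(thing, picture): "uv" ([column, row] in pixels, amid what is visible of it).
- outline_of(thing, picture): "region" (420x560 bool, what is visible of it) and "uv" ([column, row] in pixels, amid what is visible of it).
- pinpoint(thing, picture): "uv" ([column, row] in pixels: a listed point, or the origin of a listed thing).
The state is a dict: "t": time; "qpos": joint angles; "joint_velocities": joint speeds; "tau": joint torques, N m; "eef_pos": TCP position; "ee_rot": TCP orientation; "contact_force": force on the tool from outside, world axes, zero at the start; "wrist_torque": the same for the moment, N m; "gripper_width": finger opening in m.
Only numpy, scipy, OpenCV 4.12 (cv2) and the standard library are available. Lean on these libraries where they do the work, as an engineer would, in place of code of your own. Each camera call takes 0.05 s, during which the arm holds its last target.

TASK

Draw the red surface thermometer out of its dock and take a reading on the hot griddle: stand the copper foot inside the white chalk ring with the thermometer upright and its display turned squarely to the griddle's front (dial) side where the cook stands, pressing lightly so that the sprung foot goes about half-way in, never hard. Keep it still like that for three seconds, and finish while still gripping it there, without letting go. Keep the gripper and arm off the hot griddle, and leave the other things on the shelf where they are.

Things in the scene. Friction and masses are not known exactly. Their poses are not given: they have to be found in the camera images.
- probe: Red surface thermometer, 190 mm long, about 155 g: handle 34 wide (y), 24 thick (x), 100 long, on a straight 9 mm steel stem with a sprung copper foot 16 mm across. Origin: centre of the foot's sole, spring relaxed; +z up the stem; handle from z = 90 to 190 mm; the pale display (z = 144 to 180) is on its +x face. At the start it leans 20 degrees from upright in the dock, display side up.
- probe_grip (a point): Where to grip: centre of the handle at z = 160 mm of the thermometer, same axes. Close the fingers along its y (34 mm), which leaves the display clear. Pull it out of the dock along its own z: the handle is free after 45 mm, the foot is clear after 140 mm.
- probe_foot (a joint): How far the sprung foot is pushed into the stem (m): 0 = fully out, hard stop at 0.010. The spring pushes back with 1 N at 0 and 0.5 N more for each mm (half-way, 5 mm: 3.5 N), which can be felt at the wrist.
- foot_sole (a point): Centre of the copper foot's sole (moves with the sprung foot); axes as probe.
- ring: White chalk ring on the black plate, 36 mm inside, 44 mm outside, no thickness to speak of. Origin: its centre, on the plate's surface (about 78 mm above the shelf).
- griddle: Tabletop electric griddle, fixed, 310 mm front to back, 490 mm over its side handles. Origin: under its centre on the shelf; +x points out of its front (steel fascia, two black dials, grease drawer). The level black plate, 230 (x = -135 to 95) by 424 mm, has its top at z = 78 mm; thin steel splash guards at the back (x = -143 mm) and sides (y = +-222 mm) rise to z = 110 mm. No hood.
- griddle_front (a point): Middle of the griddle's front edge, 155 mm from its origin along +x, 75 mm up.
- dock: Steel thermometer dock, fixed: base 125 x 90 x 10 mm and a pocket between two cheeks, leaning 20 degrees from upright towards its -x (back). Origin on the shelf, 115 mm under the pocket's ledge, on which the handle's lower end rests. Along the lean the pocket rises 30 mm, its back 45 mm, above the ledge; 44 mm wide outside (y), 2 mm play round the handle. The display faces its +x.
- grinder: Bystander: clear acrylic pepper grinder with a turning knob, 58 mm across, 161 mm tall. Origin under its centre.
- spice_jar: Bystander: glass spice jar with steel cap, 49 mm across, 105 mm tall. Origin under its centre.
- fish_spatula: Bystander: slotted stainless fish spatula lying flat along its x, 300 mm long, 16 mm high. Origin under its middle.
- brush: Bystander: yellow silicone brush lying along its x, 225 mm long, 18 mm high. Origin under its middle.
- dish: Bystander: white ceramic dish, 130 mm across, 34 mm high. Origin under its centre.
- skewer_rack: Bystander: steel rack with six slots along its y, holding four skewers along its x; 214 mm (y) by 300 mm (x, over the skewers) by 62 mm high. Origin under its centre.
Mind the look-alikes: they are no part of the job. Of the things shaped like the probe, the red one is meant.

How it is judged:
By the outcome, as a careful person would: the job done as asked, in the order asked, and still so for the second after the job is handed in, while the arm keeps its last pose, push and grip.
It also fails if it takes over 48 s, if anything falls off the work surface, if the arm or the gripper's body presses on something with over 40 N, if the wrist force passes 120 N, or if a joint passes its speed limit or range.

## Working session

There is one attempt and no reset: what is moved stays moved. The work goes in short steps, Python scripts to look and compute and a shell command to move; the robot and the scene stay as the last step left them, time stands still between calls to the robot, and variables do not carry over. Pictures are saved under pics/ and viewed, and the job is handed in when it is done.

```bash
mkdir -p pics; ls
python3 - <<'E'
from rig import status, eyes
import cv2
o=status.get_obs()
for k,v in o.items(): print(k,v)
for n in ("side","top","wrist"):
    d=eyes.read_camera(n)
    cv2.imwrite(f"pics/{n}0.png",d["color"][:,:,::-1])
    print(n,{k:v for k,v in d.items() if k!="color"})
E
```

```text
pics
t 0.0
qpos [ 1.12240690e+00  2.59219008e-01  2.07402412e-02  1.33369548e+00
 -2.31951636e-05  1.41821030e+00]
joint_velocities [ 1.00699223e-03 -1.25750933e-05  7.97788074e-04 -1.46688879e-03
 -1.07667094e-03  2.61155869e-04]
tau [ 2.63675056e-04 -5.55649817e+01  3.44529998e+01  1.34688025e-02
 -1.23862715e-04  6.33395842e-07]
eef_pos [0.16020762 0.52584994 0.23064313]
ee_rot [-1.92845200e-04  1.47363025e-01  9.89082233e-01 -6.61523663e-04]
contact_force [-0.66176405 -0.10114757  0.89583112]
wrist_torque [0.01153304 0.04253345 0.00922251]
gripper_width 0.08497221611082278
side {'vfov': 44.25302939342613, 'cx': 274.51873865497214, 'cy': 214.2700364070081, 'dist': array([-0.19478005,  0.        ,  0.        ,  0.        ,  0.        ]), 'xyz': array([0.07954913, 1.04265919, 1.40432912]), 'rotation': array([ 0.07132674, -0.19376105,  0.91562116, -0.34497396]), 'shot': 1}
top {'vfov': 46.59348196482273, 'cx': 277.54731051071826, 'cy': 209.42460801761058, 'dist': array([0.03768631, 0.        , 0.        , 0.        , 0.        ]), 'xyz': array([3.92223608e-01, 6.91219783e-04, 1.50104500e+00]), 'rotation': array([-0.03404727,  0.70992578, -0.70271029,  0.03231736]), 'shot': 2}
wrist {'vfov': 70.78668662088913, 'cx': 279.60776718798337, 'cy': 211.2259724598909, 'dist': array([-0.05464541,  0.        ,  0.        ,  0.        ,  0.        ]), 'tool_from_camera': array([[ 4.92986653e-04, -9.54081216e-01, -2.99547641e-01,
         7.69647640e-02],
       [ 9.99999485e-01,  7.35982156e-04, -6.98387578e-04,
         6.58704045e-04],
       [ 8.86780189e-04, -2.99547143e-01,  9.54081088e-01,
        -1.41116105e-01],
       [ 0.00000000e+00,  0.00000000e+00,  0.00000000e+00,
         1.00000000e+00]]), 'shot': 3}
```

View pics/side0.png

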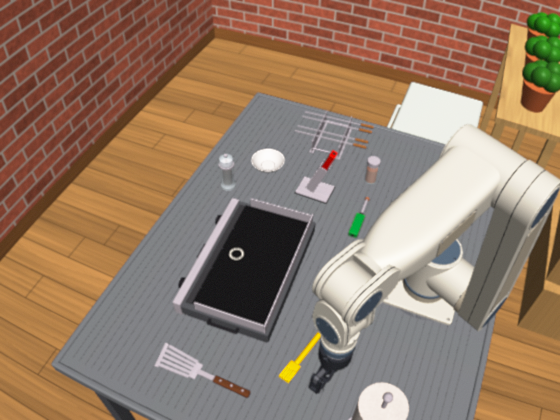

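View pics/top0.png

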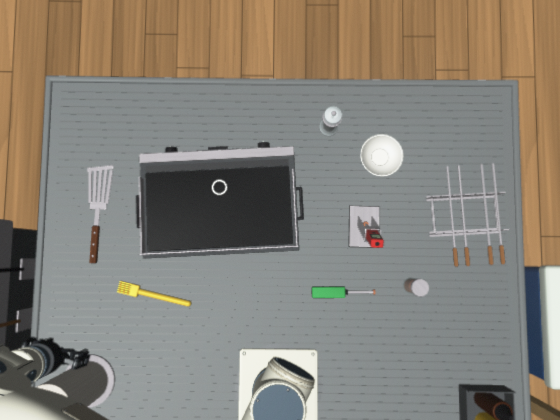

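View pics/wrist0.png

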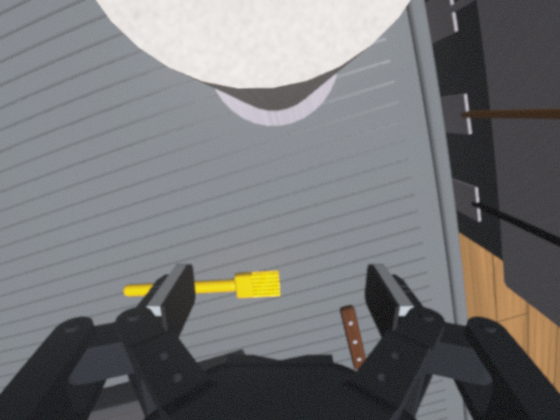

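The top view has +x up and +y left. The griddle's front faces away from the robot, and the red probe in its dock at about (370,235) leans toward the robot. The green probe is the look-alike. Next I'll measure positions.

```bash
cat > h.py <<'E'
import numpy as np, cv2
from scipy.spatial.transform import Rotation as R
from rig import status, eyes, recognise, outline_of, pinpoint
def Rq(q): return R.from_quat([q[1],q[2],q[3],q[0]])
def pose(o=None):
    o=o or status.get_obs(); return np.array(o["eef_pos"]),Rq(o["ee_rot"]).as_matrix()
def shot(n):
    P=pose(); d=eyes.read_camera(n)
    f=210/np.tan(np.radians(d["vfov"])/2)
    d["K"]=np.array([[f,0,d["cx"]],[0,f,d["cy"]],[0,0,1.]])
    if n=="wrist":
        T=d["tool_from_camera"]; d["C"]=P[0]+P[1]@T[:3,3]; d["M"]=P[1]@T[:3,:3]
    else: d["C"]=np.array(d["xyz"]); d["M"]=Rq(d["rotation"]).as_matrix()
    return d
def ray(d,uv):
    p=cv2.undistortPoints(np.array([[uv]],float),d["K"],d["dist"])[0,0]
    v=d["M"]@np.array([p[0],p[1],1]); return v/np.linalg.norm(v)
def atz(d,uv,z):
    v=ray(d,uv); return d["C"]+v*(z-d["C"][2])/v[2]
def proj(d,X):
    X=np.atleast_2d(X).astype(float); c=(X-d["C"])@d["M"]
    return cv2.projectPoints(c,np.zeros(3),np.zeros(3),d["K"],d["dist"])[0][:,0]
def tri(ds,uvs):
    A=0;b=0;L=[]
    for d,uv in zip(ds,uvs):
        v=ray(d,uv);Q=np.eye(3)-np.outer(v,v);A=A+Q;b=b+Q@d["C"];L.append((d["C"],v))
    X=np.linalg.solve(A,b)
    return X,[round(1e3*np.linalg.norm(np.cross(X-C,v)),1) for C,v in L]
E
python3 - <<'E'
from h import *
np.set_printoptions(precision=4,suppress=True)
s=shot("side");t=shot("top")
for n in ("ring","griddle","griddle_front","dock","probe","probe_grip","foot_sole","skewer_rack","grinder","spice_jar","dish"):
    a=pinpoint(n,s);b=pinpoint(n,t)
    print(n,[(x["uv"],round(x["conf"],2)) for x in a],[(x["uv"],round(x["conf"],2)) for x in b])
    for x in a:
        for y in b:
            X,r=tri([s,t],[x["uv"],y["uv"]])
            if max(r)<15: print("   ",X,r)
for d,n in((s,"side"),(t,"top")):
    c=d["color"]; x0,y0=(270,120) if n=="side" else (320,180)
    cv2.imwrite(f"pics/{n}_dock.png",cv2.resize(c[y0:y0+100,x0:x0+130,::-1],None,fx=6,fy=6,interpolation=cv2.INTER_CUBIC))
    x0,y0=(170,180) if n=="side" else (130,140)
    cv2.imwrite(f"pics/{n}_gr.png",cv2.resize(c[y0:y0+160,x0:x0+180,::-1],None,fx=3.5,fy=3.5,interpolation=cv2.INTER_CUBIC))
E
```

```text
ring [([241.2, 250.3], 0.52)] [([222.8, 183.9], 0.63)]
    [0.5908 0.1639 0.0786] [np.float64(9.4), np.float64(9.4)]
griddle [([248.3, 272.5], 0.9)] [([222.3, 206.5], 0.9)]
    [ 0.5462  0.1783 -0.0062] [np.float64(4.9), np.float64(4.9)]
griddle_front [([202.5, 243.6], 0.72)] [([213.8, 146.4], 0.92)]
    [0.7081 0.194  0.0852] [np.float64(2.2), np.float64(2.2)]
dock [([319.2, 192.4], 0.71)] [([365.2, 231.3], 0.88)]
    [ 0.4687 -0.2679 -0.015 ] [np.float64(0.8), np.float64(0.8)]
probe [([366.6, 196.1], 0.84)] [([378.4, 292.5], 0.94), ([365.4, 224.8], 0.49)]
    [ 0.2882 -0.2998  0.0118] [np.float64(3.9), np.float64(3.9)]
probe_grip [([329.7, 155.5], 0.66), ([355.1, 225.2], 0.61)] [([319.7, 290.6], 0.65), ([373.2, 238.8], 0.5)]
    [ 0.4383 -0.2509  0.1995] [np.float64(0.5), np.float64(0.5)]
    [ 0.2868 -0.1233  0.0362] [np.float64(2.9), np.float64(2.9)]
foot_sole [] [([373.3, 290.5], 0.5)]
skewer_rack [([326.3, 139.5], 0.77)] [([466.2, 215.5], 0.61)]
    [ 0.5352 -0.5751 -0.0148] [np.float64(14.0), np.float64(14.0)]
grinder [([228.4, 183.3], 0.61)] [([329.6, 127.0], 0.98)]
    [ 0.7948 -0.1547  0.0042] [np.float64(1.1), np.float64(1.1)]
spice_jar [([369.0, 179.6], 0.69), ([327.7, 141.1], 0.5)] [([410.9, 282.6], 0.93)]
    [ 0.313  -0.4041 -0.0062] [np.float64(1.2), np.float64(1.2)]
dish [([264.7, 167.2], 0.58)] [([218.7, 184.8], 0.7), ([381.8, 154.1], 0.62)]
    [ 0.7186 -0.3235 -0.0288] [np.float64(2.5), np.float64(2.5)]
```

View pics/side_dock.png

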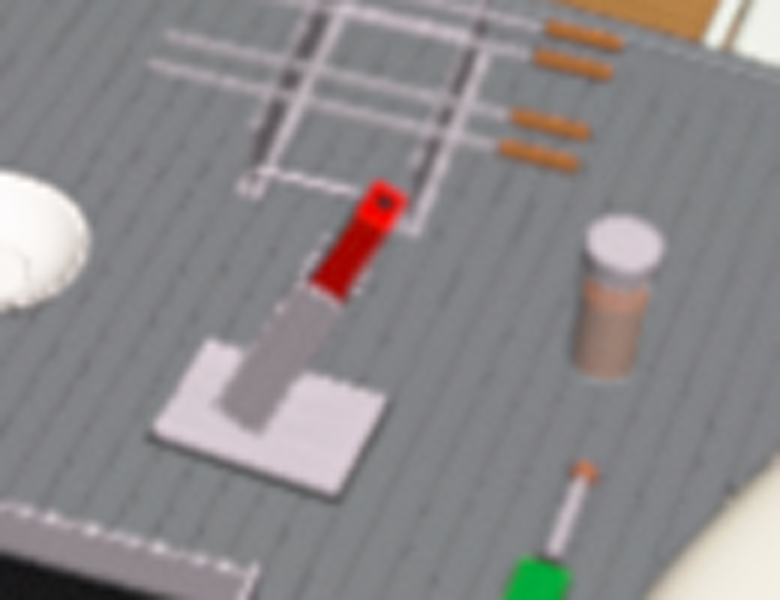

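View pics/top_dock.png

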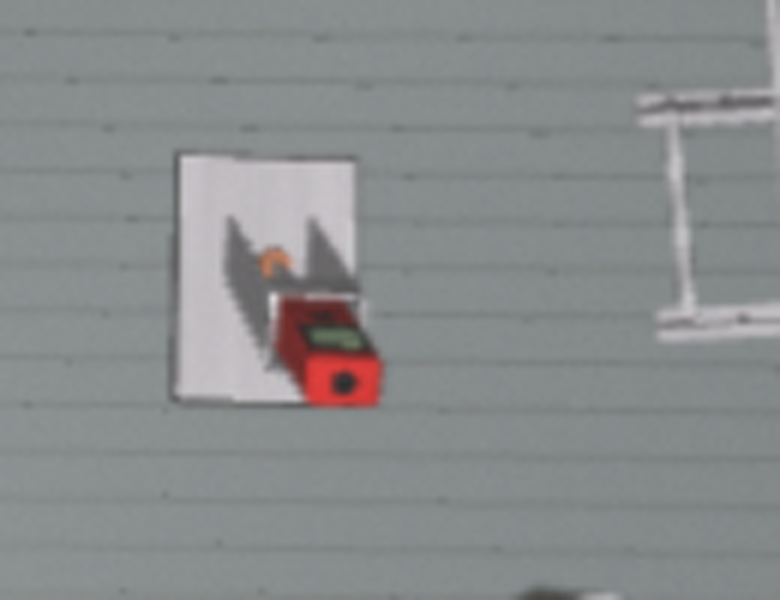

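View pics/top_gr.png

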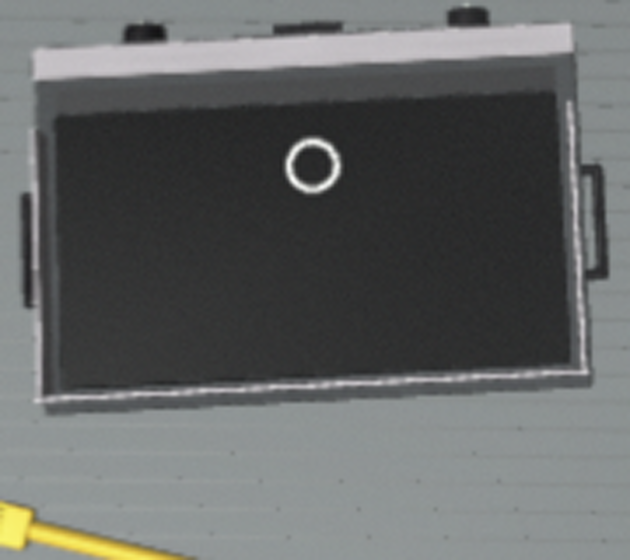

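View pics/side_gr.png

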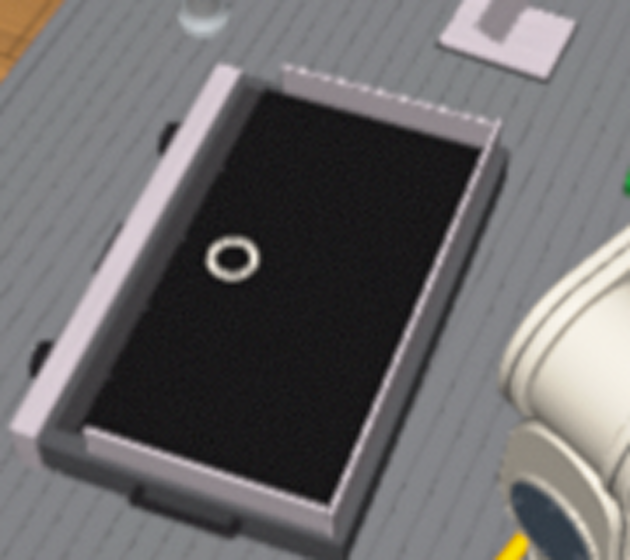

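Run:
```python
from h import *
np.set_printoptions(precision=4,suppress=True)
s=shot("side");t=shot("top")
def ringc(d,x0,y0,w,h):
    c=d["color"][y0:y0+h,x0:x0+w].astype(float).mean(2)-60; c[c<0]=0
    ys,xs=np.mgrid[y0:y0+h,x0:x0+w]; return [(xs*c).sum()/c.sum(),(ys*c).sum()/c.sum()]
rt=ringc(t,209,177,21,21); rs=ringc(s,224,243,25,22)
print(rt,rs,tri([s,t],[rs,rt]),atz(t,rt,.078),atz(s,rs,.078))
T=lambda a,b:(a/3.5+130-.36,b/3.5+140-.36); S=lambda a,b:(a/3.5+170-.36,b/3.5+180-.36)
# guard top corners (z=.11)
print("guard top back-left/right", atz(t,T(38,400),.11),atz(t,T(588,372),.11))
a,b=atz(t,T(38,400),.11),atz(t,T(588,372),.11); v=b-a; print("yaw deg",np.degrees(np.arctan2(v[0],-v[1])), np.linalg.norm(v))
a,b=atz(s,S(336,522),.11),atz(s,S(498,122),.11);v=b-a; print("side",a,b,np.degrees(np.arctan2(v[0],-v[1])),np.linalg.norm(v))
a,b=atz(t,T(35,50),.078),atz(t,T(572,25),.078);v=b-a; print("front",a,b,np.degrees(np.arctan2(v[0],-v[1])),np.linalg.norm(v))
D=lambda a,b:(a/6+320-.42,b/6+180-.42)
c=[atz(t,D(*p),.01) for p in((178,153),(357,157),(172,402))]; print("dock",c)
v=c[1]-c[0];print(np.degrees(np.arctan2(v[0],-v[1])),np.linalg.norm(v)); v=c[0]-c[2];print(np.degrees(np.arctan2(v[1],v[0])),np.linalg.norm(v))
D2=lambda a,b:(a/6+270-.42,b/6+120-.42)
c=[atz(s,D2(*p),.01) for p in((210,340),(152,430),(338,493),(386,396))]; print("dock side",c)
v=c[2]-c[1];print(v,np.linalg.norm(v)); v=c[1]-c[0];print(v,np.linalg.norm(v))
print("front far left to near:",)
# probe top hole
print("probe top", tri([s,t],[D2(384,202),D(345,382)]))
```

```text
[np.float64(218.91541748135273), np.float64(186.82948318729333)] [np.float64(235.95346990630458), np.float64(253.397300301731)] (array([0.5919, 0.1785, 0.0758]), [np.float64(0.4), np.float64(0.4)]) [0.5912 0.1781 0.078 ] [0.5914 0.18   0.078 ]
guard top back-left/right [0.3926 0.3917 0.11  ] [ 0.4195 -0.0534  0.11  ]
yaw deg 3.454177089625929 0.4459485944160355
side [0.3842 0.4048 0.11  ] [ 0.4201 -0.0472  0.11  ] 4.540290117026979 0.45341596239171494
front [0.6867 0.4139 0.078 ] [ 0.7132 -0.0392  0.078 ] 3.3410735623312573 0.453898514405817
dock [array([ 0.5482, -0.2149,  0.01  ]), array([ 0.5471, -0.3062,  0.01  ]), array([ 0.4212, -0.2114,  0.01  ])]
-0.7180208188743912 0.09128333040240383
-1.5891951618857127 0.12713086517934002
dock side [array([ 0.5427, -0.3027,  0.01  ]), array([ 0.5463, -0.2135,  0.01  ]), array([ 0.4218, -0.2106,  0.01  ]), array([ 0.4225, -0.3015,  0.01  ])]
[-0.1245  0.0029  0.    ] 0.12457756336743919
[0.0036 0.0892 0.    ] 0.0892628567877858
front far left to near:
probe top (array([ 0.427 , -0.2593,  0.2073]), [np.float64(0.1), np.float64(0.1)])
```

```bash
cat >> h.py <<'E'
def go(X,yaw_y=None):
    p,M=pose(); d=M.T@(np.array(X)-p)*1e3; tw=0
    if yaw_y is not None:
        cur=np.degrees(np.arctan2(M[1,1],M[0,1])); tw=-(yaw_y-cur)
    print("shift mm",np.round(d,1),"twist",round(tw,1))
    print(" mats tilt deg",round(np.degrees(np.arccos(-M[2,2])),2))
E
python3 -c "
from h import *
go([.45,.15,.36]); go([.40,-.259,.33],88.8)"
```

```text
shift mm [-386.7 -275.3 -128.7] twist 0
 mats tilt deg 0.0
shift mm [-458.1 -681.1  -98.7] twist -15.7
 mats tilt deg 0.0
```

```bash
python3 -m handwheel '[-30,-10,-60,0,1,-80,-50,-110,0,1,-387,-275,-129,0,1,-387,-275,-129,0,1,-387,-275,-129,0,1,-387,-275,-129,0,1,-387,-275,-129,0,1,-387,-275,-129,0,1,-387,-275,-129,0,1,-387,-275,-129,0,1]'; python3 -c "
from h import *
go([.40,-.259,.33],88.8)"
```

```text
t: 2.7
eef_pos: [0.4513, 0.1488, 0.36]
ee_rot: [-0.0, 0.149, 0.989, -0.0]
contact_force: [-0.4, -0.9, -0.4]
gripper_width: 0.0856
shift mm [ -71.1 -404.8   30.1] twist -15.9
 mats tilt deg 0.02
```

```bash
python3 -m handwheel '[-71,-405,30,-16,1,-71,-405,30,-16,1,-71,-405,30,-16,1,-71,-405,30,-16,1,-71,-405,30,-16,1,-71,-405,30,-16,1,-71,-405,30,-16,1,-71,-405,30,-16,1,-71,-405,30,-16,1,-71,-405,30,-16,1]'
python3 - <<'E'
from h import *
np.set_printoptions(precision=4,suppress=True)
d=shot("wrist"); cv2.imwrite("pics/w1.png",d["color"][:,:,::-1])
print(pose())
for n in("probe_grip","dock"): print(n,[(x["uv"],x["conf"]) for x in pinpoint(n,d)])
top=np.array([.427,-.2593,.209]); 
print(proj(d,[top,top+.03*np.array([.342,0,-.94])]))
E
```

```text
t: 3.95
eef_pos: [0.4005, -0.2564, 0.3307]
ee_rot: [0.0, 0.007, 1.0, -0.0]
contact_force: [0.5, 1.4, 1.3]
gripper_width: 0.0852
(array([ 0.4006, -0.2565,  0.3307]), array([[-0.9999,  0.0145,  0.0006],
       [ 0.0145,  0.9999, -0.0004],
       [-0.0007, -0.0004, -1.    ]]))
probe_grip [([284.7, 229.8], 0.8), ([368.5, 91.0], 0.58), ([332.7, 361.0], 0.34)]
dock [([278.7, 205.0], 0.7)]
[[276.3818 231.9782]
 [276.8634 231.2449]]
```

View pics/w1.png

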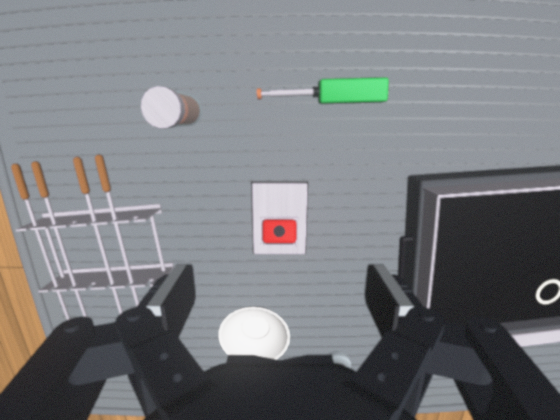

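```bash
python3 -m handwheel '[-34,0,60,0,1,-34,0,110,0,1,-34,0,145,0,1,-34,0,163,0,1,-34,0,163,0,1]'
python3 - <<'E'
from h import *
np.set_printoptions(precision=4,suppress=True)
d=shot("wrist"); cv2.imwrite("pics/w2.png",d["color"][:,:,::-1])
s=shot("side");cv2.imwrite("pics/s2.png",cv2.resize(s["color"][100:220,250:410,::-1],None,fx=5,fy=5,interpolation=cv2.INTER_CUBIC))
E
```

```text
t: 4.72
eef_pos: [0.4338, -0.2575, 0.1664]
ee_rot: [-0.001, 0.008, 1.0, 0.001]
contact_force: [0.0, -0.2, 0.4]
gripper_width: 0.0855
```

View pics/w2.png

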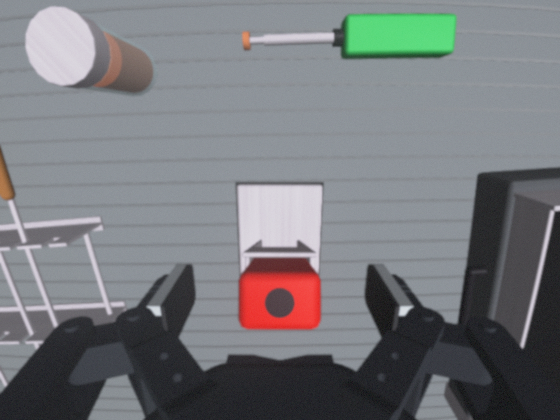

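View pics/s2.png

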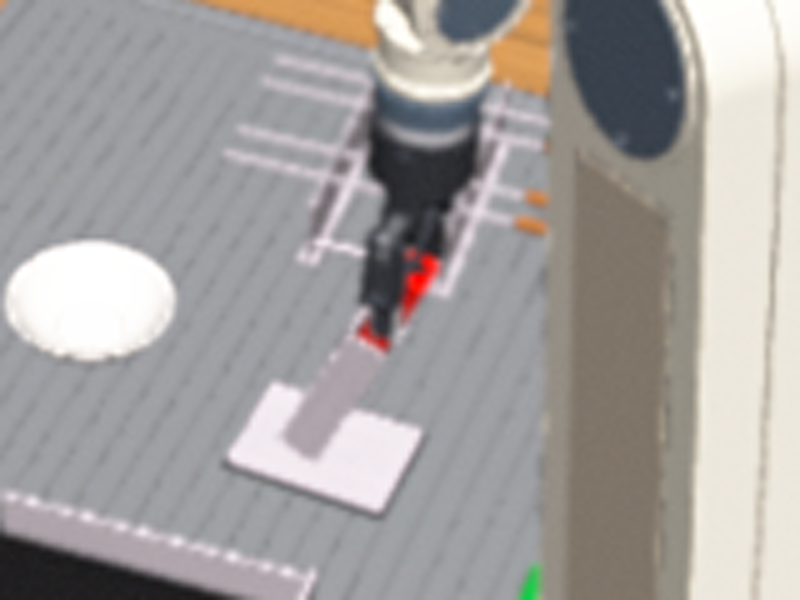

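```bash
python3 - <<'E'
from h import *
d=shot("wrist");p,M=pose()
for z in(.207,.209,.211): print(atz(d,(279.5,303),z))
E
python3 -m handwheel '[0,0,0,0,-0.2,0,0,0,0,-0.5,0,0,0,0,-1,0,0,0,0,-1,0,0,0,0,-1,0,0,0,0,-1]' 30
```

```text
[ 0.42876693 -0.25756125  0.207     ]
[ 0.42737736 -0.25753556  0.209     ]
[ 0.42598779 -0.25750987  0.211     ]
t: 5.62
eef_pos: [0.4343, -0.2584, 0.1676]
ee_rot: [0.0, 0.008, 1.0, -0.0]
contact_force: [0.2, 2.9, 5.6]
gripper_width: 0.0336
```

```bash
python3 -m handwheel '[3.4,0,-9.4,0,-1,7,0,-19,0,-1,10.5,0,-28,0,-1,14,0,-38,0,-1,18,0,-49,0,-1,18,0,-49,0,-1]' 50
python3 - <<'E'
from h import *
d=shot("wrist"); cv2.imwrite("pics/w3.png",d["color"][:,:,::-1])
E
```

```text
t: 6.38
eef_pos: [0.4158, -0.2583, 0.2172]
ee_rot: [0.0, 0.008, 1.0, -0.0]
contact_force: [0.4, -0.2, -1.8]
gripper_width: 0.0338
```

View pics/w3.png

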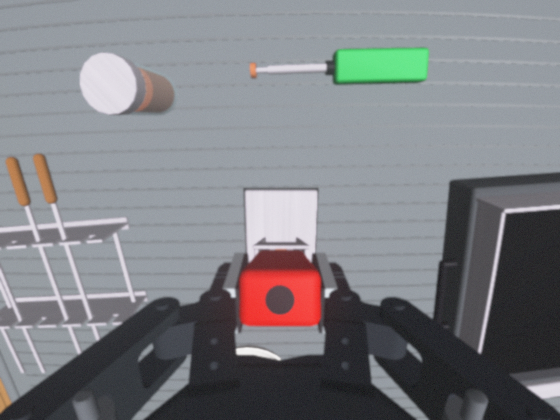

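```bash
python3 -m handwheel '[7,0,-19,0,-1,14,0,-38,0,-1,21,0,-57,0,-1,28,0,-76,0,-1,35,0,-96,0,-1,42,0,-115,0,-1,42,0,-125,0,-1,42,0,-125,0,-1]'
python3 - <<'E'
from h import *
d=shot("wrist"); cv2.imwrite("pics/w4.png",d["color"][:,:,::-1])
s=shot("side");cv2.imwrite("pics/s4.png",cv2.resize(s["color"][60:220,230:440,::-1],None,fx=3.7,fy=3.7,interpolation=cv2.INTER_CUBIC))
s=shot("top");cv2.imwrite("pics/t4.png",cv2.resize(s["color"][180:320,280:460,::-1],None,fx=4,fy=4,interpolation=cv2.INTER_CUBIC))
E
```

```text
t: 7.42
eef_pos: [0.3744, -0.2576, 0.3412]
ee_rot: [0.0, 0.008, 1.0, -0.0]
contact_force: [0.3, 0.3, -1.0]
gripper_width: 0.0329
```

View pics/w4.png

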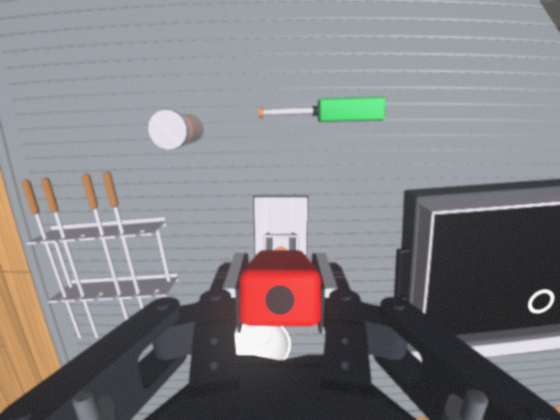

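View pics/s4.png

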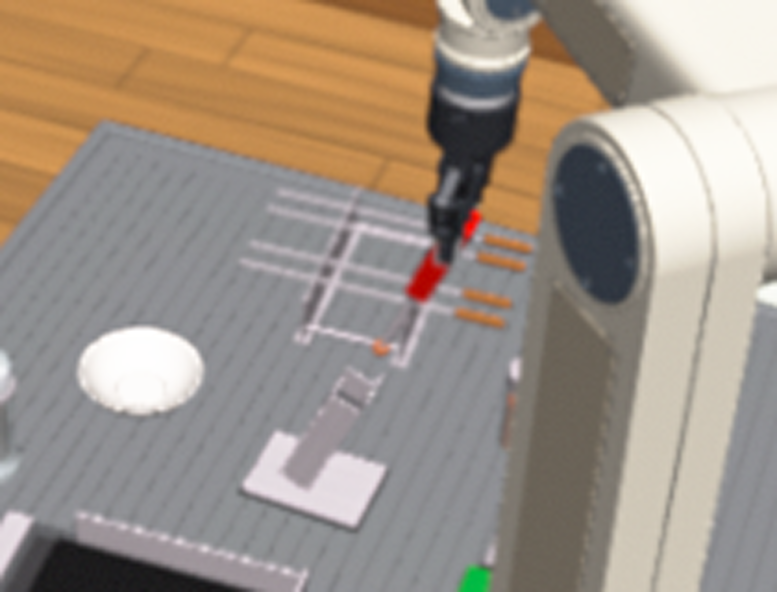

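View pics/t4.png

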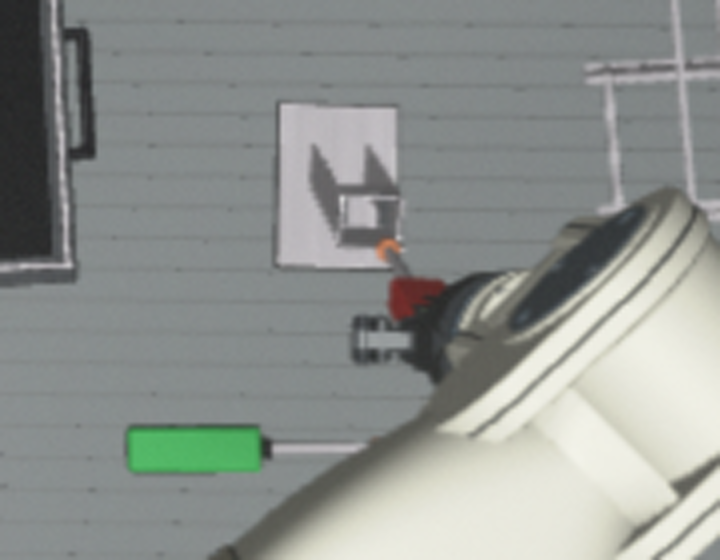

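The probe is out of the dock and held at its 20° lean. The tool can't tilt, so I'll pivot the probe upright in a light grip by nudging the foot against the outside of the griddle's fixed back guard.

```bash
python3 -c "
from h import *
go([.325,.17,.341],93.4)"
```

```text
shift mm [ 5.620e+01  4.265e+02 -1.000e-01] twist -4.3
 mats tilt deg 0.08
```

```bash
python3 -m handwheel '[28,213,0,-2,-1,56,426,0,-4.3,-1,56,426,0,-4.3,-1,56,426,0,-4.3,-1,56,426,0,-4.3,-1,56,426,0,-4.3,-1,56,426,0,-4.3,-1,56,426,0,-4.3,-1,56,426,0,-4.3,-1,56,426,0,-4.3,-1]'
python3 - <<'E'
from h import *
print(pose())
d=shot("wrist"); cv2.imwrite("pics/w5.png",d["color"][:,:,::-1])
s=shot("side");cv2.imwrite("pics/s5.png",cv2.resize(s["color"][130:330,150:420,::-1],None,fx=2.9,fy=2.9,interpolation=cv2.INTER_CUBIC))
s=shot("top");cv2.imwrite("pics/t5.png",cv2.resize(s["color"][120:340,100:380,::-1],None,fx=2.7,fy=2.7,interpolation=cv2.INTER_CUBIC))
E
```

```text
t: 8.82
eef_pos: [0.3256, 0.1684, 0.341]
ee_rot: [-0.0, -0.028, 1.0, -0.0]
contact_force: [0.3, 0.3, -1.4]
gripper_width: 0.0334
(array([0.32559362, 0.1683912 , 0.34104955]), array([[-9.98411917e-01, -5.63336580e-02, -4.03266860e-04],
       [-5.63335186e-02,  9.98411945e-01, -3.49123123e-04],
       [ 4.22293833e-04, -3.25851245e-04, -9.99999858e-01]]))
```

View pics/w5.png

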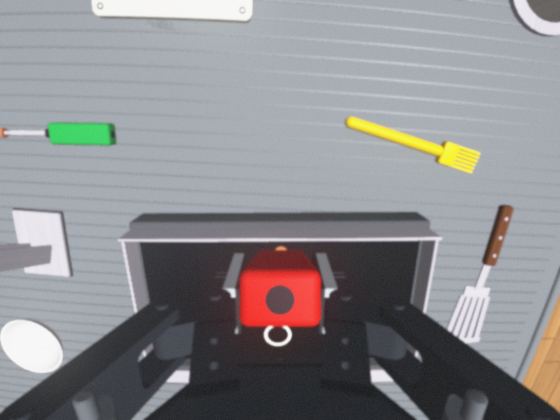

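View pics/s5.png

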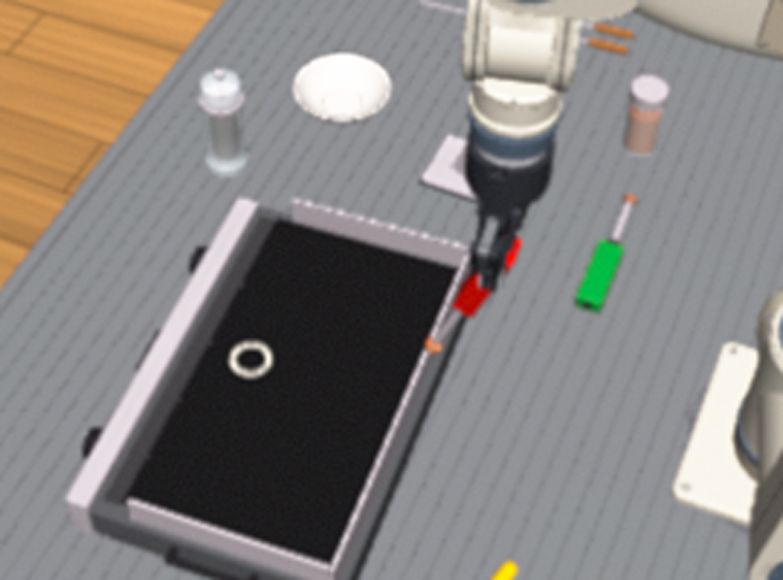

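View pics/t5.png

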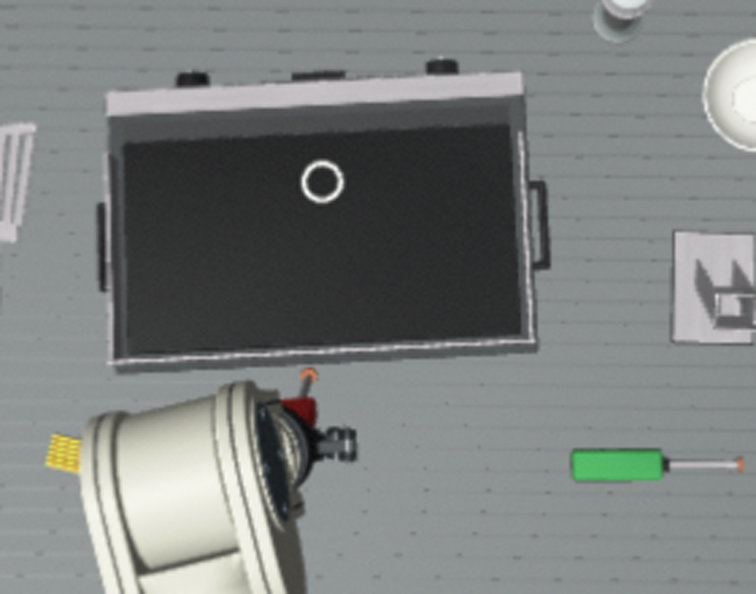

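```bash
cat >> h.py <<'E'
def foot(d,show=None):
    hsv=cv2.cvtColor(d["color"],cv2.COLOR_RGB2HSV)
    m=((hsv[...,0]>=6)&(hsv[...,0]<=18)&(hsv[...,1]>120)&(hsv[...,2]>110)).astype(np.uint8)
    n,l,st,c=cv2.connectedComponentsWithStats(m)
    return [(c[i].round(1).tolist(),int(st[i,4]),st[i,:4].tolist()) for i in range(1,n) if st[i,4]>4]
E
python3 - <<'E'
from h import *
np.set_printoptions(precision=4,suppress=True)
s=shot("side");t=shot("top")
print(foot(s));print(foot(t))
print(tri([s,t],[(299.0,248.9),(214.1,258.9)]))
for y in (.17,): print(proj(t,[.4055,.17,.11]))
E
```

```text
[([3.3, 2.3], 47, [0, 0, 10, 8]), ([13.4, 10.1], 384, [0, 0, 32, 26]), ([35.3, 0.4], 7, [34, 0, 4, 2]), ([35.0, 12.5], 361, [19, 0, 33, 28]), ([56.8, 1.3], 29, [53, 0, 10, 5]), ([54.7, 15.3], 329, [40, 1, 30, 29]), ([76.4, 2.4], 64, [71, 0, 14, 8]), ([95.4, 3.8], 121, [89, 0, 19, 12]), ([113.3, 5.1], 149, [105, 0, 22, 14]), ([127.8, 7.5], 137, [120, 0, 18, 17]), ([140.6, 1.2], 5, [140, 0, 2, 4]), ([143.5, 9.2], 178, [134, 0, 20, 20]), ([158.1, 0.9], 14, [156, 0, 6, 4]), ([170.8, 2.0], 37, [168, 0, 9, 7]), ([182.9, 3.2], 64, [178, 0, 13, 10]), ([194.1, 4.8], 93, [188, 0, 15, 13]), ([212.0, 4.7], 193, [198, 0, 30, 15]), ([260.9, 1.8], 109, [245, 0, 27, 7]), ([287.4, 5.6], 210, [274, 0, 28, 12]), ([308.3, 1.3], 75, [293, 0, 25, 5]), ([335.7, 5.1], 214, [321, 0, 30, 12]), ([359.5, 1.4], 75, [345, 0, 24, 5]), ([387.3, 5.7], 250, [372, 0, 32, 13]), ([411.8, 1.9], 117, [393, 0, 30, 7]), ([442.1, 7.3], 289, [426, 0, 34, 16]), ([467.1, 2.7], 175, [446, 0, 35, 9]), ([496.1, 0.6], 21, [490, 0, 11, 3]), ([521.9, 5.2], 265, [504, 0, 35, 14]), ([549.3, 2.5], 136, [532, 0, 28, 9]), ([156.2, 11.9], 
[... 7113 characters left out ...]
 8]), ([551.8, 233.6], 5, [550, 233, 4, 2]), ([558.0, 237.6], 5, [557, 237, 3, 3]), ([550.6, 239.8], 5, [549, 239, 4, 3]), ([490.1, 255.1], 39, [489, 247, 4, 17]), ([501.6, 254.2], 46, [500, 246, 4, 17]), ([455.2, 257.2], 44, [454, 249, 4, 17]), ([466.8, 256.1], 40, [465, 248, 4, 17]), ([214.1, 258.1], 12, [212, 257, 5, 4]), ([535.0, 379.8], 6, [534, 378, 4, 4]), ([539.2, 388.6], 21, [535, 385, 9, 9]), ([11.7, 405.4], 491, [0, 387, 26, 33]), ([534.6, 392.9], 21, [531, 388, 8, 10]), ([545.4, 391.0], 8, [544, 389, 4, 5]), ([551.8, 399.3], 123, [540, 392, 20, 18]), ([535.3, 417.5], 15, [533, 415, 6, 5])]
(array([0.3816, 0.1712, 0.2027]), [np.float64(0.4), np.float64(0.4)])
[[218.9664 250.0801]]
```

```bash
python3 -m handwheel '[0,0,50,0,-1,0,0,95,0,-1,0,0,102,0,-1,-10,0,102,0,-1,-16,0,102,0,-1,-22,0,102,0,-1,-28,0,102,0,-1,-28,0,102,0,-1]' 20
python3 - <<'E'
from h import *
o=status.get_obs();print(o["contact_force"],o["wrist_torque"])
s=shot("side");cv2.imwrite("pics/s6.png",cv2.resize(s["color"][170:300,220:400,::-1],None,fx=4.3,fy=4.3,interpolation=cv2.INTER_CUBIC))
E
```

```text
t: 10.07
eef_pos: [0.3536, 0.1711, 0.2394]
ee_rot: [-0.0, -0.029, 1.0, -0.0]
contact_force: [-2.0, -0.5, 0.5]
gripper_width: 0.0333
[-2.00508619 -0.46071302  0.54482104] [-0.09828485  0.92049852  0.02513664]
```

View pics/s6.png

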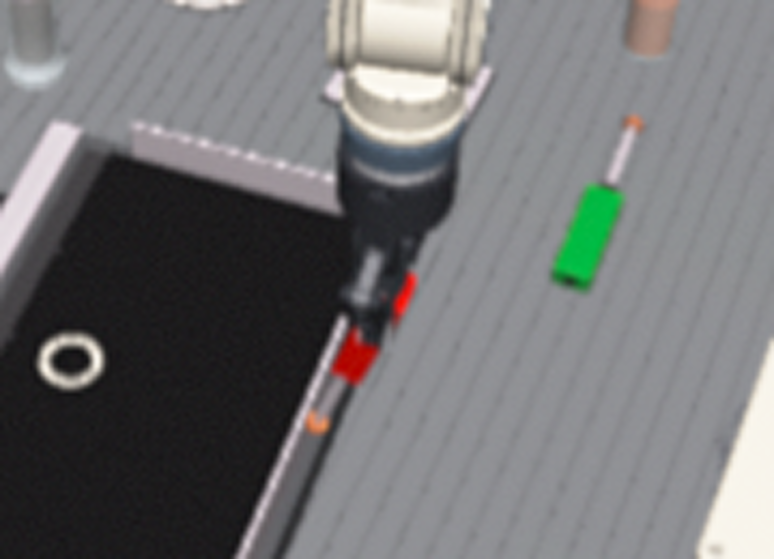

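```bash
python3 -m handwheel '[-8,0,0,0,-1,-16,0,0,0,-1,-24,0,0,0,-1,-32,0,0,0,-1,-32,0,0,0,-1]' 20
python3 - <<'E'
from h import *
s=shot("side");cv2.imwrite("pics/s7.png",cv2.resize(s["color"][170:300,220:400,::-1],None,fx=4.3,fy=4.3,interpolation=cv2.INTER_CUBIC))
s=shot("wrist");cv2.imwrite("pics/w7.png",s["color"][:,:,::-1])
E
```

```text
t: 10.75
eef_pos: [0.386, 0.1729, 0.2391]
ee_rot: [0.0, -0.029, 1.0, -0.0]
contact_force: [-2.1, 0.4, -0.9]
gripper_width: 0.0337
```

View pics/s7.png

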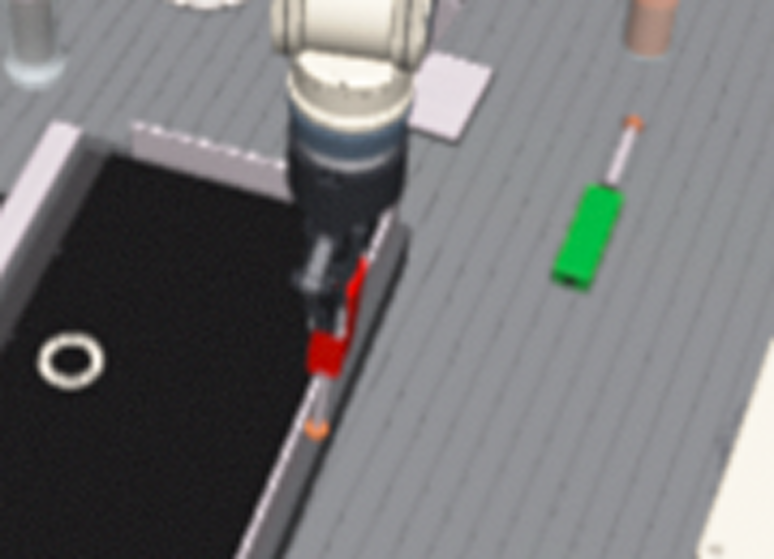

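View pics/w7.png

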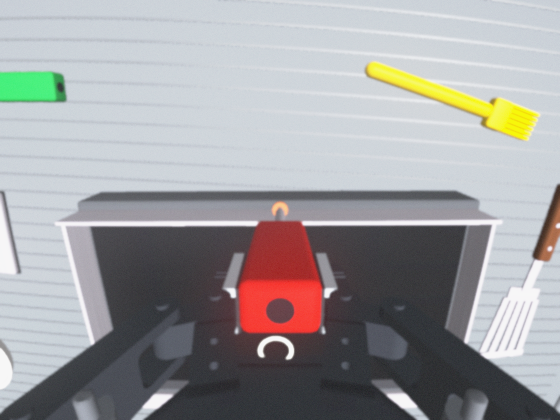

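```bash
cat >> h.py <<'E'
from scipy.optimize import least_squares
def tiltfit(d,top,ft,fz=.005):
    # tool frame: axis point at z=-.019, x=xo ; unit up-axis u=(sin th,0,-cos th) (th>0: top toward +toolx)
    T=d["tool_from_camera"]; Mi=T[:3,:3]; C=T[:3,3]
    def pr(X):
        c=(np.atleast_2d(X)-C)@Mi; return cv2.projectPoints(c,np.zeros(3),np.zeros(3),d["K"],d["dist"])[0][:,0]
    def f(p):
        th,xo,yo=p; u=np.array([np.sin(th),0,-np.cos(th)]); G=np.array([xo,yo,-.019])
        s=.166
        return (pr([G+u*(.190-s),G+u*(fz-s)])-np.array([top,ft])).ravel()
    r=least_squares(f,[.1,0,0],x_scale=[.1,.01,.01]); return np.degrees(r.x[0]),r.x[1:]*1e3,r.fun.round(1)
E
python3 - <<'E'
from h import *
d=shot("wrist")
for fz in(.003,.006,.010): print(tiltfit(d,(280.5,311),(280.5,209.5),fz))
E
```

```text
(np.float64(4.787243714512911), array([2.89991992, 1.13768752]), array([ 0.1,  0. , -0.3, -0. ]))
(np.float64(4.584570836004329), array([2.98960232, 1.13763752]), array([ 0.1,  0. , -0.3, -0. ]))
(np.float64(4.303551475703498), array([3.11363024, 1.13755548]), array([ 0.1,  0. , -0.3, -0. ]))
```

```bash
python3 -m handwheel '[-6,0,0,0,-1,-12,0,0,0,-1,-12,0,0,0,-1]' 20
python3 - <<'E'
from h import *
print(pose()[0])
s=shot("side");cv2.imwrite("pics/s8.png",cv2.resize(s["color"][200:290,250:350,::-1],None,fx=6.5,fy=6.5,interpolation=cv2.INTER_CUBIC))
s=shot("wrist");cv2.imwrite("pics/w8.png",cv2.resize(s["color"][180:350,180:380,::-1],None,fx=3.5,fy=3.5,interpolation=cv2.INTER_CUBIC))
E
```

```text
t: 11.28
eef_pos: [0.3975, 0.1737, 0.2392]
ee_rot: [-0.0, -0.029, 1.0, -0.0]
contact_force: [-2.3, 0.0, 0.7]
gripper_width: 0.0337
[0.3974733  0.17365586 0.23917109]
```

View pics/s8.png

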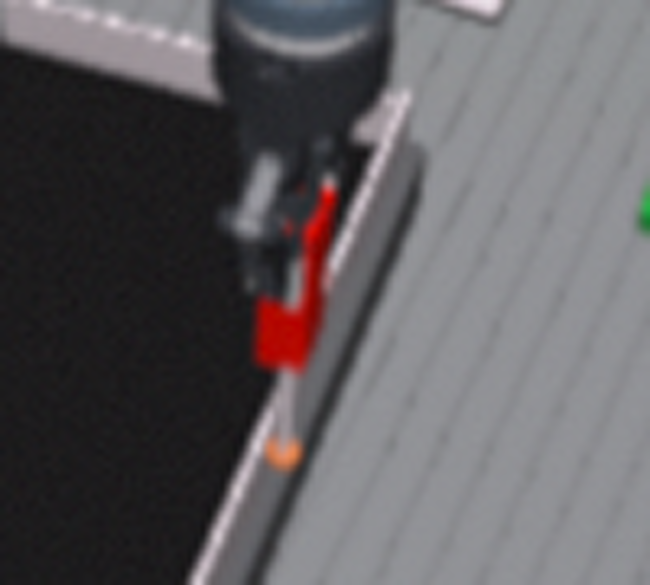

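View pics/w8.png

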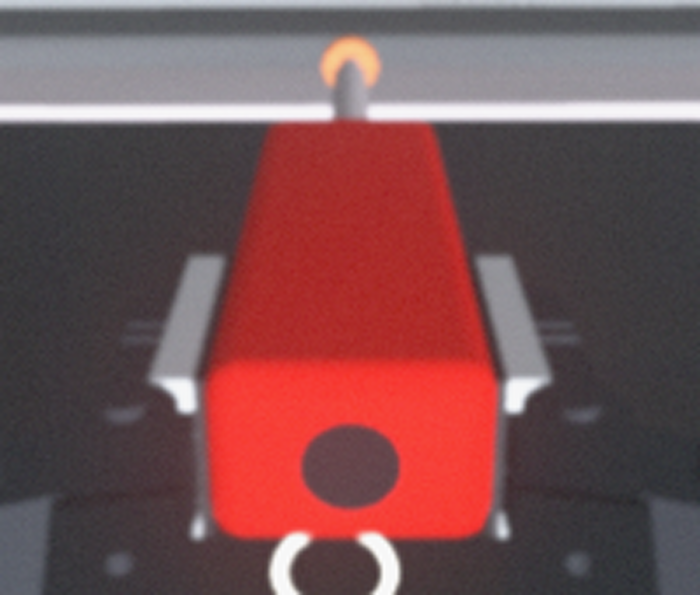

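Run:
```python
from h import *
d=shot("wrist")
for fz in(.005,.010): print(tiltfit(d,(280,313),(280,198.5),fz))
# handle-edge check: back top edge row / lower end row fit: 34 mm wide face; back-top corners, back-bottom corners in px
c=lambda a,b:(a/3.5+180-.36,b/3.5+180-.36)
img=np.array([c(208,365),c(495,365),c(270,123),c(435,123),c(350,465)])
obj=np.array([[-.012,.017,.19],[-.012,-.017,.19],[-.012,.017,.09],[-.012,-.017,.09],[0,0,.19]])
# probe +x = tool -x, probe y = tool y?, z=-tool z
obj[:,1]*=-1
ok,r,t=cv2.solvePnP(obj,img,d["K"],d["dist"],flags=cv2.SOLVEPNP_SQPNP)
Rc=cv2.Rodrigues(r)[0]; T=d["tool_from_camera"]; print(np.round(T[:3,:3]@Rc,3)); print((T[:3,:3]@t).ravel()+T[:3,3])
print(cv2.projectPoints(obj,r,t,d["K"],d["dist"])[0][:,0]-img)
```

```text
(np.float64(0.894553085327111), array([3.65283196, 0.90039512]), array([ 0.,  0., -0., -0.]))
(np.float64(0.4962006966645445), array([3.82118077, 0.9002529 ]), array([ 0.,  0., -0., -0.]))
[[-1.     0.001  0.029]
 [ 0.001  1.    -0.003]
 [-0.029 -0.003 -1.   ]]
[-0.00477658  0.00145749  0.15302703]
[[-1.19525759  0.86958885]
 [ 0.92297043  1.01072875]
 [ 0.22489708  0.02042433]
 [-0.22939057  0.05477566]
 [ 0.27328196 -1.95326448]]
```

```bash
python3 -m handwheel '[-3,0,0,0,-1,-3,0,0,0,-1]' 20; python3 -m handwheel '[0,0,0,0,-1,0,0,0,0,-1,6,0,0,0,-1,6,0,-30,0,-1,6,0,-70,0,-1,6,0,-70,0,-1]' 70
python3 - <<'E'
from h import *
d=shot("wrist");cv2.imwrite("pics/w9.png",cv2.resize(d["color"][150:350,180:380,::-1],None,fx=3,fy=3,interpolation=cv2.INTER_CUBIC))
print(status.get_obs()["contact_force"])
go([.5905,.179,.290],93.4)
E
```

```text
t: 11.68
eef_pos: [0.4003, 0.1738, 0.2393]
ee_rot: [0.0, -0.029, 1.0, -0.0]
contact_force: [-2.1, 0.0, 0.4]
gripper_width: 0.0333
t: 12.42
eef_pos: [0.3952, 0.1737, 0.3118]
ee_rot: [0.003, -0.029, 1.0, 0.0]
contact_force: [-0.3, -0.5, -1.9]
gripper_width: 0.0332
[ 0.30491563 -0.09778219 -2.71550811]
shift mm [-195.7   -6.1   20.7] twist -0.0
 mats tilt deg 0.18
```

View pics/w9.png

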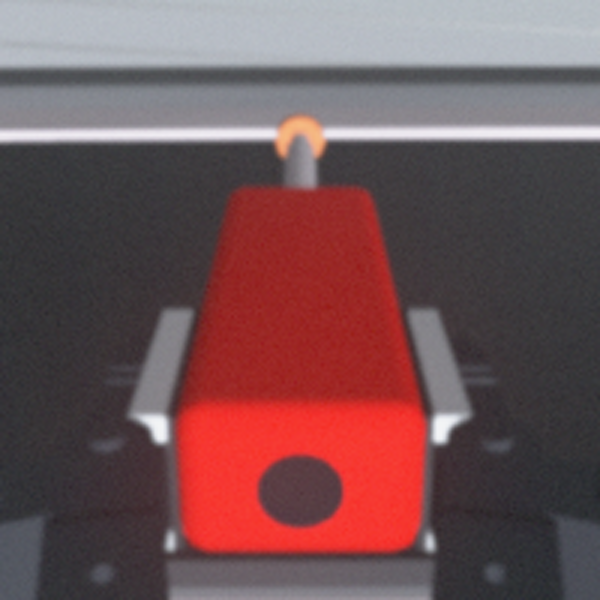

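```bash
python3 -m handwheel '[-50,-2,0,0,-1,-100,-4,0,0,-1,-150,-6,0,0,-1,-196,-6,10,0,-1,-196,-6,35,0,-1,-196,-6,50,0,-1,-196,-6,50,0,-1,-196,-6,50,0,-1]'
python3 - <<'E'
from h import *
o=status.get_obs();print(pose()[0],o["contact_force"])
d=shot("wrist");cv2.imwrite("pics/w10.png",cv2.resize(d["color"][130:350,180:380,::-1],None,fx=2.7,fy=2.7,interpolation=cv2.INTER_CUBIC))
s=shot("side");cv2.imwrite("pics/s10.png",cv2.resize(s["color"][170:280,180:310,::-1],None,fx=5.4,fy=5.4,interpolation=cv2.INTER_CUBIC))
t=shot("top");cv2.imwrite("pics/t10.png",cv2.resize(t["color"][150:260,150:290,::-1],None,fx=5,fy=5,interpolation=cv2.INTER_CUBIC))
E
```

```text
t: 13.48
eef_pos: [0.5899, 0.179, 0.2605]
ee_rot: [0.001, -0.029, 1.0, 0.0]
contact_force: [0.6, 0.2, -0.6]
gripper_width: 0.0333
[0.58992936 0.17902964 0.26046279] [ 0.55593048  0.23384098 -0.57611675]
```

View pics/w10.png

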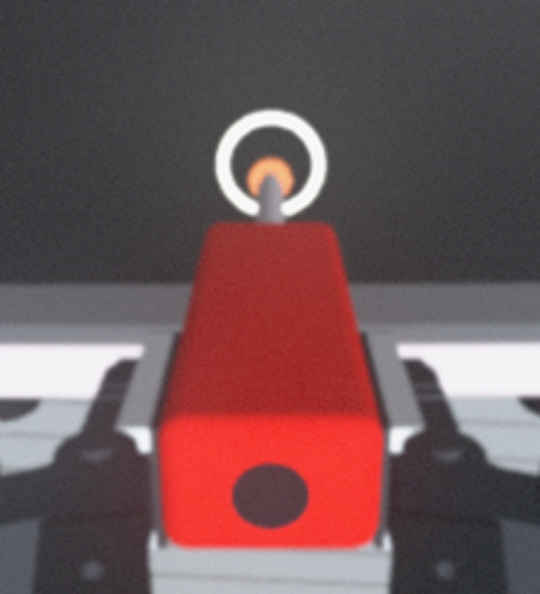

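View pics/s10.png

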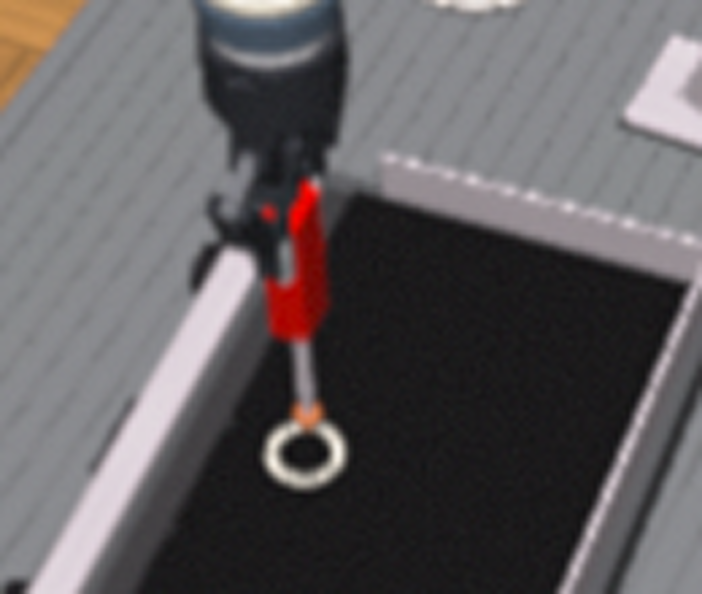

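View pics/t10.png

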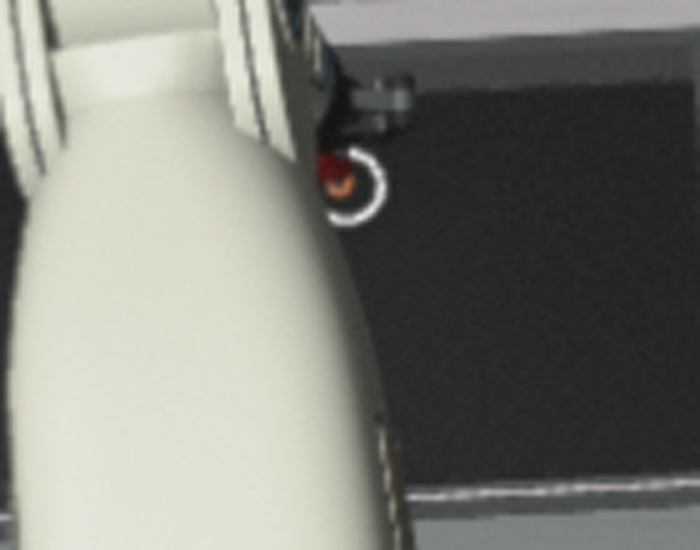

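Run:
```python
from h import *
np.set_printoptions(precision=4,suppress=True)
d=shot("wrist");s=shot("side")
print("ring wrist",atz(d,(280.4,190.5),.078))
for z in(.117,.119,.122): print("foot wrist",z,atz(d,(280,195.6),z))
ft=(306/5.4+180-.4,413/5.4+170-.4); rg=(305/5.4+180-.4,452/5.4+170-.4)
print("ring side",atz(s,rg,.078),"foot side",[atz(s,ft,z) for z in(.117,.119)])
print(tri([d,s],[(280,195.6),ft]))
print(tiltfit(d,(280,313.6),(280,195.6),.006))
# side image tilt: stem/handle direction
U=lambda a,b:(a/5.4+180-.4,b/5.4+170-.4)
P=np.array([.592,.179,0]);print((proj(s,[P+[0,0,.13],P+[0,0,.20]])-[180-.4,170-.4])*5.4)
```

```text
ring wrist [0.5909 0.1805 0.078 ]
foot wrist 0.117 [0.5867 0.1798 0.117 ]
foot wrist 0.119 [0.5862 0.1798 0.119 ]
foot wrist 0.122 [0.5854 0.1797 0.122 ]
ring side [0.5912 0.1795 0.078 ] foot side [array([0.5884, 0.1792, 0.117 ]), array([0.5876, 0.1805, 0.119 ])]
(array([0.5872, 0.1799, 0.1181]), [np.float64(0.7), np.float64(0.7)])
(np.float64(-0.18832398189311061), array([3.8297, 0.9003]), array([ 0.,  0., -0., -0.]))
[[299.3087 397.0356]
 [292.4256 320.0762]]
```

```bash
cat >> h.py <<'E'
def favg(n=14):
    L=[];Z=[];Q=[]
    for _ in range(n):
        o=status.get_obs();L.append(o["contact_force"]);Z.append(o["eef_pos"]);Q.append(o["wrist_torque"]);eyes.read_camera("wrist")
    L=np.array(L);print("F",L.mean(0).round(2),"+-",(L.std(0)/np.sqrt(n)).round(2),"pos",np.mean(Z,0).round(5),"M",np.mean(Q,0).round(3))
E
python3 -m handwheel '[-4,0.3,10,0,-1,-4,0.3,25,0,-1,-4,0.3,25,0,-1,-4,0.3,25,0,-1]'; python3 -c "
from h import *
favg(); print(status.get_obs()['t'])"
```

```text
t: 14.22
eef_pos: [0.5941, 0.1795, 0.2341]
ee_rot: [-0.0, -0.029, 1.0, -0.0]
contact_force: [-0.6, -0.2, -1.0]
gripper_width: 0.0333
F [ 0.14  0.3  -1.1 ] +- [0.09 0.18 0.15] pos [0.5942  0.17948 0.23446] M [ 0.001 -0.019 -0.   ]
14.925
```

```bash
python3 -m handwheel '[0,0,4,0,-1,0,0,8,0,-1,0,0,12,0,-1,0,0,12,0,-1]'; python3 -c "
from h import *
favg(); print(status.get_obs()['t'])"
```

```text
t: 15.42
eef_pos: [0.5941, 0.1795, 0.2222]
ee_rot: [-0.0, -0.029, 1.0, 0.0]
contact_force: [-0.9, 0.2, 2.5]
gripper_width: 0.0333
F [-0.41 -0.17  1.43] +- [0.13 0.08 0.18] pos [0.59416 0.17947 0.22239] M [-0.049  0.135 -0.   ]
16.125
```

```bash
python3 -m handwheel '[0,0,1,0,-1,0,0,2,0,-1,0,0,2,0,-1]'
python3 - <<'E'
from h import *
np.set_printoptions(precision=4,suppress=True)
favg(20); print(status.get_obs()['t'])
d=shot("wrist");cv2.imwrite("pics/w11.png",cv2.resize(d["color"][130:350,180:380,::-1],None,fx=2.7,fy=2.7,interpolation=cv2.INTER_CUBIC))
s=shot("side");cv2.imwrite("pics/s11.png",cv2.resize(s["color"][170:280,180:310,::-1],None,fx=5.4,fy=5.4,interpolation=cv2.INTER_CUBIC))
t=shot("top");cv2.imwrite("pics/t11.png",t["color"][:,:,::-1])
P=np.array([.592,.179,0]);print((proj(s,[P+[0,0,.078],P+[0,0,.16],P+[0,0,.20]])-[180-.4,170-.4])*5.4)
E
```

```text
t: 16.5
eef_pos: [0.5942, 0.1795, 0.2203]
ee_rot: [0.0, -0.029, 1.0, 0.0]
contact_force: [-0.6, -0.9, 3.1]
gripper_width: 0.0332
F [-0.41 -0.21  2.61] +- [0.11 0.14 0.13] pos [0.5942 0.1795 0.2203] M [-0.064  0.134  0.   ]
17.5
[[304.1728 450.963 ]
 [296.4072 364.6874]
 [292.4256 320.0762]]
```

View pics/w11.png

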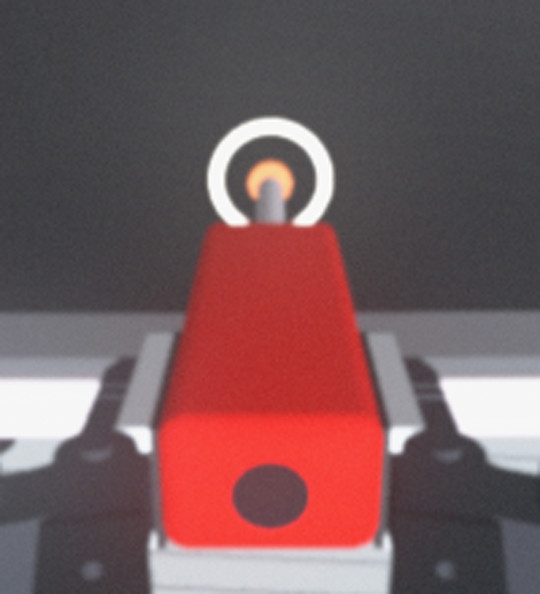

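View pics/s11.png

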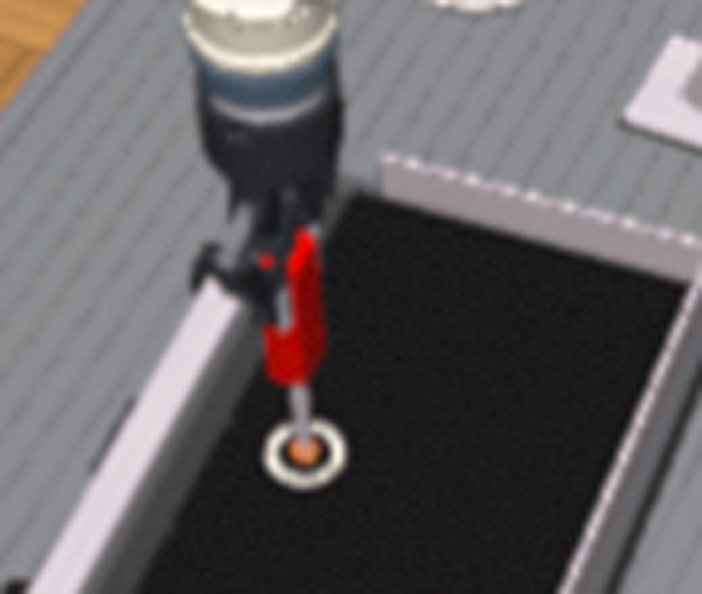

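View pics/t11.png

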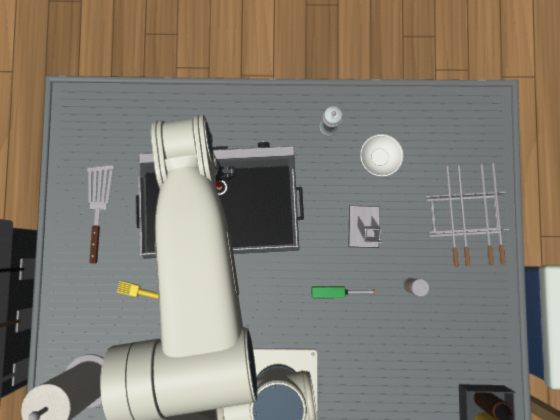

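```bash
for i in 1 2 3; do python3 -m handwheel '[0,0,0,0,-1,0,0,0,0,-1,0,0,0,0,-1,0,0,0,0,-1,0,0,0,0,-1,0,0,0,0,-1,0,0,0,0,-1,0,0,0,0,-1,0,0,0,0,-1,0,0,0,0,-1]'; done
python3 - <<'E'
from h import *
favg(8)
d=shot("wrist");print(tiltfit(d,(280,313.6),(280,197.5),.006))
from rig import arm
print(status.get_obs()["t"]); print(arm.finish_job())
E
```

```text
t: 18.9
eef_pos: [0.5942, 0.1795, 0.2203]
ee_rot: [0.0, -0.029, 1.0, -0.0]
contact_force: [-0.4, -0.7, 2.4]
gripper_width: 0.0337
t: 20.15
eef_pos: [0.5942, 0.1795, 0.2203]
ee_rot: [0.0, -0.029, 1.0, 0.0]
contact_force: [-0.1, 0.3, 2.0]
gripper_width: 0.0335
t: 21.4
eef_pos: [0.5941, 0.1794, 0.2203]
ee_rot: [-0.0, -0.029, 1.0, -0.0]
contact_force: [-0.5, -0.5, 2.0]
gripper_width: 0.0334
F [-0.21  0.05  2.42] +- [0.23 0.18 0.19] pos [0.59414 0.17946 0.22028] M [-0.069  0.116  0.002]
(np.float64(0.4129752183310093), array([3.57484833, 0.90050112]), array([ 0.,  0., -0., -0.]))
21.85
the job is handed in; nothing more can be done
None
```

I pulled the red thermometer straight out of its dock and stood its copper foot inside the chalk ring, upright, with the display facing the griddle's front. I held it still there for over 4 s. The job was handed in at about 21.9 s with the gripper still holding it; no verdict is reported.

The tool cannot tilt, so I turned the probe upright by nudging its foot against the outside of the griddle's back guard in a light grip (about 2 N). I then gripped it at 70 N before moving to the ring.

What the last checks showed:
- **Position:** the foot looks centred in the ring in both the wrist and side pictures.
- **Upright:** the lean measured between about 0.4° one way and 0.2° the other, but with hand-read pixels. The final figure used an estimated foot pixel, and one earlier estimate, before the last correction, differed from the others by about 1°.
- **Facing:** the tool is turned to 3.3°, against 3.4° measured for the griddle from the top camera. A rougher side-camera estimate gave 4.5°. The display itself was not visible in the last pictures, because the wrist camera sees the back of the handle.
- **Press:** the spring force was about 3.5 to 3.7 N above the reading in air, which puts the foot 5 to 5.4 mm in. Single force readings vary by around half a newton.
- **Surroundings:** the fingertips stayed about 14 cm above the plate. In the last top view the things it shows on the shelf look unmoved; the arm partly hides the brush.

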